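# Weight a glued panel down over its hidden rib

### The job

The thin slatted panel has just been glued to one rib hidden underneath it and must be weighted exactly there. Press along the panel with the fingertips until you find where it no longer gives, then stand all the bell-shaped weights there, nested over one another in a single upright stack near the panel's long middle line, so that the panel does not sink under them. Put every block-shaped weight, which will not nest, upright on the floor of the grey tray, and leave the tape measure, pliers and wooden block alone.

Things in the scene. Friction and masses are not known exactly. Their poses are not given: they have to be found in the camera images.
- panel: Thin panel fixed on the bench: 13 narrow plywood slats side by side in a wooden frame, 150 mm (its x) by 300 mm (its y, the long way). Origin: centre of its underside; z up. The slats, each 20 mm wide and running along x, cover y = -130 to +130 mm; the solid 20 mm end rails beyond are always stiff. A rib 26 mm wide, hidden under the slats, runs along x; its middle is within 85 mm of y = 0.
- panel_top (a point): Middle of the slats' top face, 36 mm above the panel's origin. A slat pressed alone gives about 5 mm per newton (slats pressed together share the load), up to 14 mm; any slat with some of the rib beneath it stops dead after 1 mm. So two or three neighbouring slats are stiff, and a weight standing centrally on them stays level.
- tray: Open grey sheet-metal tray fixed on the bench to the right of the panel, 200 mm (its x) by 110 mm (its y) outside, walls 4 mm thick and 30 mm high, floor 4 mm thick. Origin: centre of its underside; z up.
- bell_1_knob (a point): Bell-shaped dark cast weight, 0.3 kg, mouth down: hollow cone 70 mm across at the rim, 50 mm at the shoulder 46 mm up, on top a round knob 23 mm across, 22 mm tall (68 mm in all). Mouth 62 mm across. Set over another bell it covers that one's knob and stands 30 mm higher. The point is the middle of the knob, 57 mm above the rim; z is the axis. May be absent.
- bell_2_knob (a point): Bell-shaped dark cast weight, 0.3 kg, mouth down: hollow cone 70 mm across at the rim, 50 mm at the shoulder 46 mm up, on top a round knob 23 mm across, 22 mm tall (68 mm in all). Mouth 62 mm across. Set over another bell it covers that one's knob and stands 30 mm higher. The point is the middle of the knob, 57 mm above the rim; z is the axis. May be absent.
- bell_3_knob (a point): Bell-shaped dark cast weight, 0.3 kg, mouth down: hollow cone 70 mm across at the rim, 50 mm at the shoulder 46 mm up, on top a round knob 23 mm across, 22 mm tall (68 mm in all). Mouth 62 mm across. Set over another bell it covers that one's knob and stands 30 mm higher. The point is the middle of the knob, 57 mm above the rim; z is the axis. May be absent.
- bell_4_knob (a point): Bell-shaped dark cast weight, 0.3 kg, mouth down: hollow cone 70 mm across at the rim, 50 mm at the shoulder 46 mm up, on top a round knob 23 mm across, 22 mm tall (68 mm in all). Mouth 62 mm across. Set over another bell it covers that one's knob and stands 30 mm higher. The point is the middle of the knob, 57 mm above the rim; z is the axis. May be absent.
- block_1_knob (a point): Solid block-shaped dark cast weight, about 0.35 kg, 62 by 62 mm and 46 mm high with rounded edges, with a round knob like the bells' (23 mm across, 22 mm tall) on top. It nests with nothing. The point is the middle of the knob, 57 mm above the underside, z up. May be absent.
- block_2_knob (a point): Solid block-shaped dark cast weight, about 0.35 kg, 54 (x) by 70 (y) mm and 46 mm high with rounded edges, with a round knob like the bells' (23 mm across, 22 mm tall) on top. It nests with nothing. The point is the middle of the knob, 57 mm above the underside, z up. May be absent.
- tape_measure: Yellow pocket tape measure lying at the far side, 32x74x58 mm, origin at the middle of its underside. A bystander.
- pliers: Pliers with blue handles lying at the far side beyond the tape measure, 53x166x13 mm, origin at the middle of the underside. A bystander.
- wood_block: Wooden block at the near left edge of the bench, 55x110x32 mm, origin at the middle of its underside. A bystander.

How it is judged:
By the outcome, as a careful person would: the job done as asked, in the order asked, and still so for the second after the job is handed in, with the robot touching nothing.
Of bell_1, bell_2, bell_3, bell_4 only 3 to 4 are there at a start; the rules pass over those that are not, and their reading is None.
Of block_1, block_2 only 1 to 2 are there at a start; the rules pass over those that are not, and their reading is None.
At some moment in a run one of bell_1, bell_2, bell_3, bell_4, block_1, block_2 may be knocked a few centimetres aside while the robot is not near it.
It also fails if it takes over 210 s, if anything falls off the work surface, if the arm or the gripper's body presses on something with over 40 N, if the wrist force passes 120 N, or if a joint passes its speed limit or range.

### The arm

A 6-joint arm with a two-finger parallel gripper is mounted at the origin on a cart in front of the work surface, level with it; the furniture and walls round the work are solid. World frame = base frame: x ahead of the robot, y to its left, z up, the work surface at z = 0. Lengths are in mm, angles in rad, forces in N, time in s.
With the tool pointing down it reaches from about 275 to 1000 mm from the base axis. Payload 8.4 kg.
Tool frame: the origin (TCP) lies midway between the tips of the shut fingers; the grasp point (between the pads) lies 19 mm behind it; z points along the fingers, y is the line along which they close (so a half turn about z gives the same grasp; the last joint's range is limited). The gripper opens to 85 mm and grips with 20 to 120 N. Pads are 22 mm wide; open, the fingers measure 114 mm over their backs; the gripper's body (76 mm by 85 mm) begins 54 mm behind the grasp point. The pads swing forward as they close: fully open they stand 13 mm farther back than shut.
Start: joints at [-1.213, 0.353, 1.633, -0, 1.155, -0.002], TCP at [220.053, -584.983, 231.281] pointing down, gripper open.
Joint ranges: [-2.63, 2.63], [-0.92, 2.1], [0.06, 2.66], [-1.3, 4.44], [0, 2.69], [-3.02, 3.02]. Speed limits (rad/s): [2.22, 2.22, 2.79, 3.14, 3.14, 3.14].

### API

Orientations are given as [roll, pitch, yaw] about the fixed x, y, z axes, in that order (R = Rz(yaw) Ry(pitch) Rx(roll)).
In Python, from rig import monitor, imaging, r gives the robot as it stands.
- The arm moves only by the tool drive_tool, never from a script. Its argument "plan" is a list of rows, each an object of numbers: "x", "y", "z": the shift along the tool's x, y, z in units of 50 mm (1.0 is 50 mm); "ax", "ay", "az": the turn, a rotation vector about the tool's x, y, z in units of 6 degrees (1.0 is 6 degrees); "hand": the finger opening in mm, from 0 to 85.4. In form: [{"x": .., "y": .., "z": .., "ax": .., "ay": .., "az": .., "hand": ..}, ...]. A call has 1 to 8 rows; each row is the pose to reach, as a shift and turn from the pose commanded when the call began, along the tool's axes at that moment; what a row does not reach only later rows make up. A row lasts 1/10 s, in which the tool goes at most 50 mm and 8.59 degrees, less where a joint would pass 70% of its speed; a pose out of reach is approached as far as the arm can. A call with a gripper value outside its range is refused whole. The fingers move at their own pace and stop on an object; "grip_force" is the grip in N (left out, the last holds). Time passes only in rows, so rows that repeat a pose let the fingers close. It gives the time, the measured TCP pose, the force, the opening and the grip force at its end, in the units of the state.
- monitor.sense(): the state, without advancing time (a new reading comes with each control period).
- imaging.grab_frame(name): name is "scene" or "top" or "wrist"; returns the picture (480x640x3 uint8, red, green, blue); there is no depth.
- imaging.camera_info(name): a dict with "mtx" (3x3 intrinsics, pixels), "R" (3x3) and "t" (3): a world point X has camera coordinates R X + t. Camera axes: x right, y down, z forward; pixel columns grow to the right and rows downward; lengths in mm; the calibration is good to about 2 mm. A picture is of the moment at which its call begins: read the wrist's pose just before it. camera_info takes no time and is no camera call; for the wrist camera it gives the pose at the moment of the call.
- r.sign_off(): hands the job in; it is judged then, once.
The state is a dict: "clock": time; "qpos": joint angles; "qvel": joint speeds; "joint_efforts": joint torques, N m; "eef_pos": TCP position; "tcp_rot": TCP orientation; "contact_force": force on the tool from outside, world axes, zero at the start; "wrist_torque": the same for the moment, N m; "opening": opening from 0.0 (shut) to 1.0 (fully open); "grasp_force": force on a finger pad.
Only numpy, scipy, OpenCV 4.12 (cv2) and the standard library are available. Lean on these libraries where they do the work, as an engineer would, in place of code of your own. Each camera call takes 0.05 s, during which the arm holds its last target. There are 200 camera calls.

## Working session

There is one attempt and no reset: what is moved stays moved. The work goes in short steps, Python scripts to look and compute and a tool call to move; the robot and the scene stay as the last step left them, time stands still between calls to the robot, and variables do not carry over. Pictures are saved under pics/ and viewed, at most 14 in all, crops included, and the job is handed in when it is done.

Besides the shell and the picture viewer there is one more tool, called after "Emit:" in YAML: its name, and indented under it one key for each argument. drive_tool: Moves the arm, as the interface text tells. Its arguments: {"type":"object","properties":{"plan":{"type":"array","items":{"type":"object","properties":{"x":{"type":"number"},"y":{"type":"number"},"z":{"type":"number"},"ax":{"type":"number"},"ay":{"type":"number"},"az":{"type":"number"},"hand":{"type":"number"}}}},"grip_force":{"type":"number"}},"required":["plan"]}

```bash
mkdir -p pics; ls
python3 - <<'E'
from rig import monitor, imaging, r
import cv2
for n in ("scene","top"):
    cv2.imwrite(f"pics/{n}0.png",imaging.grab_frame(n)[:,:,::-1])
    print(n,imaging.camera_info(n))
print(monitor.sense())
E
```

```text
pics
scene {'mtx': array([[562.76722749,   0.        , 322.286802  ],
       [  0.        , 562.76722749, 229.7351487 ],
       [  0.        ,   0.        ,   1.        ]]), 'R': array([[-0.88663866, -0.46227708, -0.01310664],
       [-0.27399877,  0.54793343, -0.79037563],
       [ 0.37255411, -0.69718638, -0.61248231]]), 't': array([490.14553417, 216.80768909, 994.4031727 ])}
top {'mtx': array([[605.62478711,   0.        , 317.20206957],
       [  0.        , 605.62478711, 248.07625549],
       [  0.        ,   0.        ,   1.        ]]), 'R': array([[ 0.00298831, -0.99996876, -0.007318  ],
       [-0.98496187, -0.00167914, -0.17276369],
       [ 0.172746  ,  0.00772422, -0.98493612]]), 't': array([  17.39478852,  526.77604976, 1165.65735884])}
{'clock': 0.1, 'qpos': array([-1.21339468e+00,  3.53597084e-01,  1.63404494e+00, -5.03716711e-06,
        1.15518425e+00, -2.36446981e-03]), 'qvel': array([ 0.00021887, -0.00082938, -0.00213616, -0.00090041, -0.00067781,
       -0.0004573 ]), 'joint_efforts': array([ 3.72195354e-04, -6.06358981e+01, -3.42814386e+01,  1.37033053e-04,
        4.05962506e-03, -7.47365817e-06]), 'eef_pos': array([ 219.9089248 , -584.59154441,  230.63172433]), 'tcp_rot': array([-3.14035902e+00,  1.68894994e-06,  3.59768151e-01]), 'contact_force': array([-0.91582678, -1.24122733,  0.97190441]), 'wrist_torque': array([-0.04324604,  0.02077797,  0.0141583 ]), 'grasp_force': 0.0, 'opening': 1.003414093212099}
```

View pics/scene0.png

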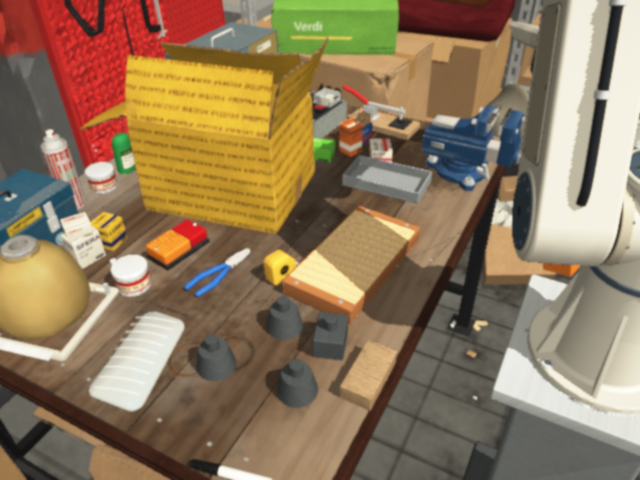

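View pics/top0.png

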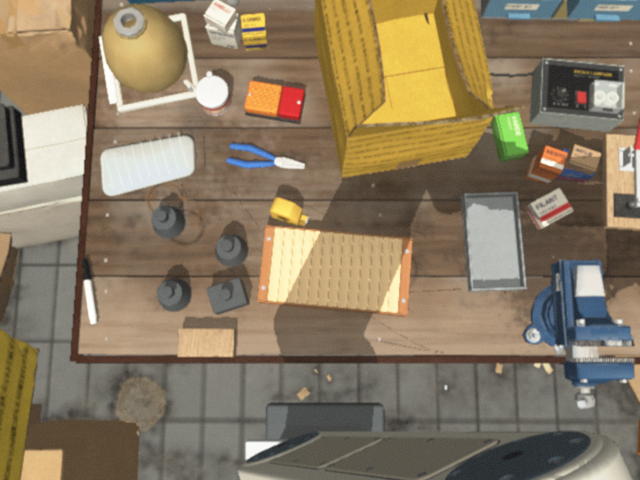

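The top view shows three bells (knobs near (167,217), (231,244), (173,287)), one block weight (knob (230,288)), the panel (corners (266,226), (412,237), (408,314), (258,303)) and the tray (462–526, 193–290). I'll crop closer for better pixel positions.

```bash
python3 - <<'E'
import cv2
im=cv2.imread("pics/top0.png")
c=cv2.resize(im[190:330,140:280],None,fx=4,fy=4,interpolation=cv2.INTER_CUBIC)
cv2.imwrite("pics/c0.png",c)
c=cv2.resize(im[185:325,250:535],None,fx=2.8,fy=2.8,interpolation=cv2.INTER_CUBIC)
cv2.imwrite("pics/c1.png",c)
E
cat > h.py <<'E'
from rig import monitor, imaging, r
import numpy as np, cv2
def unproj(name,uv,z,ci=None):
    ci=ci or imaging.camera_info(name); R,t,K=ci["R"],ci["t"],ci["mtx"]
    d=R.T@np.linalg.inv(K)@np.array([uv[0],uv[1],1.]); C=-R.T@t
    return C+d*(z-C[2])/d[2]
def proj(name,X,ci=None):
    ci=ci or imaging.camera_info(name); p=ci["mtx"]@(ci["R"]@np.array(X,float)+ci["t"]); return p[:2]/p[2]
E
```

```text
(no output)
```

View pics/c0.png

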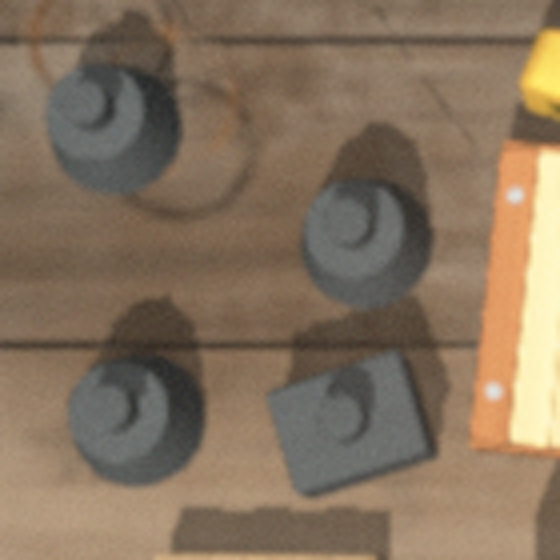

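View pics/c1.png

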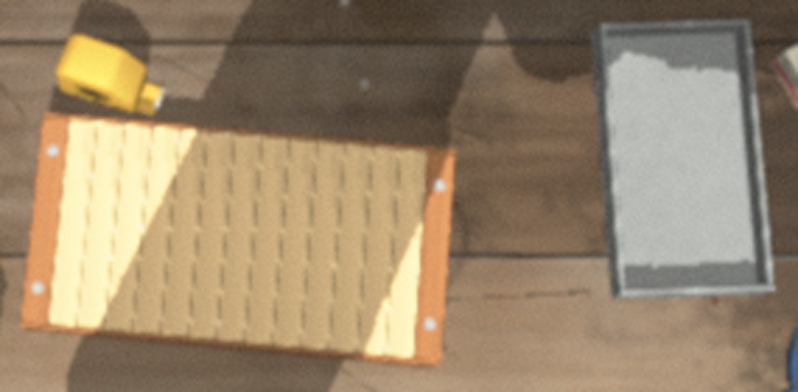

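Crop shows knob tops at crop px (84,98), (354,213), (112,404), block (343,412); block top corners (268,395),(397,350),(433,455),(307,495). Panel corners (45,115),(455,150),(440,363),(22,327); tray (598,25),(748,20),(774,290),(615,297).

Run:
```python
from h import *
f0=lambda c:(140+(c[0]+.5)/4-.5,190+(c[1]+.5)/4-.5)
f1=lambda c:(250+(c[0]+.5)/2.8-.5,185+(c[1]+.5)/2.8-.5)
for n,c in dict(A=(84,98),B=(354,213),C=(112,404),K=(343,412)).items(): print(n,unproj("top",f0(c),68).round(1))
q=[unproj("top",f0(c),46) for c in [(268,395),(397,350),(433,455),(307,495)]]
print("block",np.mean(q,0),[ (np.linalg.norm(q[i]-q[i-1]).round(1),np.degrees(np.arctan2(*(q[i]-q[i-1])[1::-1])).round(1)) for i in range(4)])
for nm,cs,z in (("panel",[(45,115),(455,150),(440,363),(22,327)],36),("tray",[(598,25),(748,20),(774,290),(615,297)],30)):
    q=[unproj("top",f1(c),z) for c in cs]
    print(nm,np.mean(q,0),[ (np.linalg.norm(q[i]-q[i-1]).round(1),np.degrees(np.arctan2(*(q[i]-q[i-1])[1::-1])).round(1)) for i in range(4)])
```

```text
A [590.8 329.8  68. ]
B [533.  193.9  68. ]
C [438.4 308.9  68. ]
K [434.8 196.4  68. ]
block [431.28890312 195.66873702  46.        ] [(np.float64(53.5), np.float64(23.0)), (np.float64(67.2), np.float64(-70.4)), (np.float64(55.4), np.float64(-159.9)), (np.float64(64.6), np.float64(107.8))]
panel [484.90718511 -17.90729548  36.        ] [(np.float64(154.4), np.float64(-5.1)), (np.float64(297.6), np.float64(-94.9)), (np.float64(153.8), np.float64(174.7)), (np.float64(296.9), np.float64(85.2))]
tray [ 545.87978016 -339.26332144   30.        ] [(np.float64(200.3), np.float64(1.3)), (np.float64(110.1), np.float64(-88.0)), (np.float64(199.1), np.float64(-177.8)), (np.float64(113.6), np.float64(92.7))]
```

```bash
cat >> h.py <<'E'
from scipy.spatial.transform import Rotation as Ro
P0=np.array([484.9,-17.9]); PY=np.radians(-5.0)
def pan(px,py): 
    c,s=np.cos(PY),np.sin(PY); return P0+np.array([c*px-s*py,s*px+c*py])
def move(pts,start=None):
    """pts: list (x,y,z,yaw_deg,tilt_deg) -> units from the measured pose"""
    s=monitor.sense(); p=s["eef_pos"] if start is None else np.array(start[:3],float)
    R0=Ro.from_euler("xyz",s["tcp_rot"]) if start is None else tool(*start[3:])
    print("at",p.round(1),np.degrees(s["tcp_rot"]).round(1),"F",s["contact_force"].round(1),"open",round(s["opening"],3),"t",round(s["clock"],1),"q6",s["qpos"][5].round(2))
    for q in pts:
        d=R0.inv().apply(np.array(q[:3])-p)/50; w=np.degrees((R0.inv()*tool(*q[3:])).as_rotvec())/6
        print(q,"-> xyz",d.round(3),"a",w.round(2))
def tool(yaw,tilt=0): return Ro.from_euler("z",yaw,degrees=True)*Ro.from_euler("x",180,degrees=True)*Ro.from_euler("y",tilt,degrees=True)
E
python3 - <<'E'
from h import *
a=pan(0,10.6)
move([(*a,231,85,0),(*a,100,85,15),(*a,60,85,15)])
E
```

```text
at [ 219.9 -584.6  230.6] [-179.9    0.    20.6] F [-0.9 -1.2  1. ] open 1.003 t 0.1 q6 -0.0
(np.float64(485.82385087312514), np.float64(-7.340336200227496), 231, 85, 0) -> xyz [ 9.042e+00 -8.934e+00  4.000e-03] a [-1.000e-02 -1.000e-02 -1.073e+01]
(np.float64(485.82385087312514), np.float64(-7.340336200227496), 100, 85, 15) -> xyz [ 9.042 -8.93   2.624] a [  1.39   2.22 -10.67]
(np.float64(485.82385087312514), np.float64(-7.340336200227496), 60, 85, 15) -> xyz [ 9.042 -8.929  3.424] a [  1.39   2.22 -10.67]
```

Emit:
drive_tool:
  plan:
    - {"x":1.5,"y":-1.49,"az":-1.8,"hand":0}
    - {"x":3,"y":-3,"az":-3.6,"hand":0}
    - {"x":4.5,"y":-4.46,"az":-5.4,"hand":0}
    - {"x":6,"y":-5.95,"az":-7.2,"hand":0}
    - {"x":7.5,"y":-7.44,"az":-9,"hand":0}
    - {"x":9.04,"y":-8.93,"az":-10.73,"hand":0}
    - {"x":9.04,"y":-8.93,"az":-10.73,"hand":0}
    - {"x":9.04,"y":-8.93,"az":-10.73,"hand":0}

```text
invalid input
```

Emit:
drive_tool:
  plan:
    - {"x":0,"y":0,"z":0,"hand":0}
    - {"x":0,"y":0,"z":0,"hand":0}
    - {"x":0,"y":0,"z":0,"hand":0}
    - {"x":0,"y":0,"z":0,"hand":0}

```text
invalid input
```

Run:
```python
from h import *
a=pan(0,10.6)
move([(*a,100,85,15),(*a,43,85,15)])
```

```text
at [ 219.9 -584.6  230.6] [-179.9    0.    20.6] F [-0.9 -1.2  1. ] open 1.003 t 0.1 q6 -0.0
(np.float64(485.82385087312514), np.float64(-7.340336200227496), 100, 85, 15) -> xyz [ 9.042 -8.93   2.624] a [  1.39   2.22 -10.67]
(np.float64(485.82385087312514), np.float64(-7.340336200227496), 43, 85, 15) -> xyz [ 9.042 -8.929  3.764] a [  1.39   2.22 -10.67]
```

Emit:
drive_tool:
  plan:
    - {"x":1.0,"y":-1.0,"z":0,"ax":0,"ay":0,"az":-1.2,"hand":0}
    - {"x":2.0,"y":-2.0,"z":0,"ax":0,"ay":0,"az":-2.4,"hand":0}
    - {"x":3.0,"y":-3.0,"z":0,"ax":0,"ay":0,"az":-3.6,"hand":0}
    - {"x":4.0,"y":-4.0,"z":0,"ax":0,"ay":0,"az":-4.8,"hand":0}
    - {"x":5.0,"y":-5.0,"z":0,"ax":0,"ay":0,"az":-6,"hand":0}
    - {"x":6.0,"y":-6.0,"z":0,"ax":0,"ay":0,"az":-7.2,"hand":0}
    - {"x":7.0,"y":-7.0,"z":0,"ax":0,"ay":0,"az":-8.4,"hand":0}
    - {"x":8.0,"y":-8.0,"z":0,"ax":0,"ay":0,"az":-9.6,"hand":0}

```text
clock: 0.9
eef_pos: [385.5, -218.7, 231.3]
tcp_rot: [3.141, -0.0, 1.37]
contact_force: [1.0, 0.5, 0.3]
opening: -0.0
grasp_force: 0.0
```

Run:
```python
from h import *
a=pan(0,10.6)
move([(*a,231,85,0),(*a,80,85,15)])
print(monitor.sense()["qpos"])
```

```text
at [ 385.5 -218.7  231.3] [180.   -0.   78.5] F [1.  0.5 0.3] open -0.0 t 0.9 q6 -0.32
(np.float64(485.82385087312514), np.float64(-7.340336200227496), 231, 85, 0) -> xyz [4.544 1.123 0.006] a [ 0.   -0.   -1.08]
(np.float64(485.82385087312514), np.float64(-7.340336200227496), 80, 85, 15) -> xyz [4.543 1.123 3.026] a [ 0.14  2.5  -1.08]
[-5.19601760e-01  6.41846105e-02  2.00325523e+00  6.53206480e-05
  1.07402449e+00 -3.18747278e-01]
```

Emit:
drive_tool:
  plan:
    - {"x":1,"y":0.25,"z":0.6,"ax":0,"ay":0.5,"az":-0.25,"hand":0}
    - {"x":2,"y":0.5,"z":1.2,"ax":0,"ay":1,"az":-0.5,"hand":0}
    - {"x":3,"y":0.75,"z":1.8,"ax":0.1,"ay":1.6,"az":-0.75,"hand":0}
    - {"x":4,"y":1,"z":2.4,"ax":0.14,"ay":2.2,"az":-1,"hand":0}
    - {"x":4.54,"y":1.12,"z":3.0,"ax":0.14,"ay":2.5,"az":-1.08,"hand":0}
    - {"x":4.54,"y":1.12,"z":3.0,"ax":0.14,"ay":2.5,"az":-1.08,"hand":0}
    - {"x":4.54,"y":1.12,"z":3.0,"ax":0.14,"ay":2.5,"az":-1.08,"hand":0}
    - {"x":4.54,"y":1.12,"z":3.0,"ax":0.14,"ay":2.5,"az":-1.08,"hand":0}

```text
clock: 1.7
eef_pos: [485.9, -9.7, 81.0]
tcp_rot: [-3.14, -0.262, 1.48]
contact_force: [0.6, -0.9, -0.1]
opening: 0.002
grasp_force: 0.0
```

Run:
```python
from h import *
a=pan(0,10.6);b=pan(0,50.6);c=pan(0,-29.4)
move([(*a,45,85,15),(*a,36,85,15),(*b,60,85,15),(*b,36,85,15),(*c,60,85,15)])
```

```text
at [485.9  -9.7  81. ] [-179.9  -15.    84.8] F [ 0.6 -0.9 -0.1] open 0.002 t 1.7 q6 -0.39
(np.float64(485.82385087312514), np.float64(-7.340336200227496), 45, 85, 15) -> xyz [-0.141 -0.005  0.707] a [-0.   -0.   -0.03]
(np.float64(485.82385087312514), np.float64(-7.340336200227496), 36, 85, 15) -> xyz [-0.188 -0.005  0.881] a [-0.   -0.   -0.03]
(np.float64(489.3100805830315), np.float64(32.50745172344233), 60, 85, 15) -> xyz [ 0.709 -0.008  0.625] a [-0.   -0.   -0.03]
(np.float64(489.3100805830315), np.float64(32.50745172344233), 36, 85, 15) -> xyz [ 0.585 -0.007  1.089] a [-0.   -0.   -0.03]
(np.float64(482.33762116321884), np.float64(-47.18812412389732), 60, 85, 15) -> xyz [-0.836 -0.002  0.211] a [-0.   -0.   -0.03]
```

Emit:
drive_tool:
  plan:
    - {"x":-0.14,"y":0,"z":0.5,"ax":0,"ay":0,"az":0,"hand":0}
    - {"x":-0.14,"y":0,"z":0.7,"ax":0,"ay":0,"az":0,"hand":0}
    - {"x":-0.17,"y":0,"z":0.82,"ax":0,"ay":0,"az":0,"hand":0}
    - {"x":-0.18,"y":0,"z":0.85,"ax":0,"ay":0,"az":0,"hand":0}
    - {"x":-0.19,"y":0,"z":0.88,"ax":0,"ay":0,"az":0,"hand":0}
    - {"x":-0.19,"y":0,"z":0.88,"ax":0,"ay":0,"az":0,"hand":0}
    - {"x":-0.19,"y":0,"z":0.88,"ax":0,"ay":0,"az":0,"hand":0}

```text
clock: 2.4
eef_pos: [486.9, -7.8, 36.8]
tcp_rot: [3.141, -0.262, 1.479]
contact_force: [-0.5, 0.7, 0.6]
opening: 0.0
grasp_force: 0.2
```

Emit:
drive_tool:
  plan:
    - {"x":-0.01,"y":0,"z":0.03,"ax":0,"ay":0,"az":0,"hand":0}
    - {"x":-0.02,"y":0,"z":0.06,"ax":0,"ay":0,"az":0,"hand":0}
    - {"x":-0.03,"y":0,"z":0.1,"ax":0,"ay":0,"az":0,"hand":0}
    - {"x":-0.03,"y":0,"z":0.1,"ax":0,"ay":0,"az":0,"hand":0}
    - {"x":-0.03,"y":0,"z":0.1,"ax":0,"ay":0,"az":0,"hand":0}

```text
clock: 2.9
eef_pos: [487.3, -7.7, 33.8]
tcp_rot: [3.14, -0.264, 1.48]
contact_force: [-10.7, -5.5, 43.0]
opening: -0.003
grasp_force: 21.6
```

Run:
```python
from h import *
s=monitor.sense();print(s["wrist_torque"],s["contact_force"])
a=pan(0,0)
move([(*a,50,85,0),(*a,38,85,0)])
```

```text
[0.99358929 1.65895775 0.49894645] [-10.6918067   -5.54458736  42.96269512]
at [487.3  -7.7  33.8] [179.9 -15.1  84.8] F [-10.7  -5.5  43. ] open -0.003 t 2.9 q6 -0.45
(np.float64(484.9), np.float64(-17.9), 50, 85, 0) -> xyz [-0.117 -0.028 -0.367] a [ 0.02 -2.52 -0.04]
(np.float64(484.9), np.float64(-17.9), 38, 85, 0) -> xyz [-0.179 -0.028 -0.135] a [ 0.02 -2.52 -0.04]
```

Emit:
drive_tool:
  plan:
    - {"x":0.05,"y":-0.03,"z":-0.2,"ax":0,"ay":0,"az":0,"hand":0}
    - {"x":-0.05,"y":-0.03,"z":-0.3,"ax":0,"ay":-1.2,"az":0,"hand":0}
    - {"x":-0.12,"y":-0.03,"z":-0.4,"ax":0,"ay":-2.5,"az":0,"hand":0}
    - {"x":-0.12,"y":-0.03,"z":-0.4,"ax":0,"ay":-2.5,"az":0,"hand":0}
    - {"x":-0.12,"y":-0.03,"z":-0.4,"ax":0,"ay":-2.5,"az":0,"hand":0}

```text
clock: 3.4
eef_pos: [484.4, -17.7, 49.2]
tcp_rot: [3.141, 0.0, 1.481]
contact_force: [1.1, 0.8, -0.9]
opening: -0.005
grasp_force: 0.0
```

Run:
```python
from h import *
move([(*pan(0,0),z,85,0) for z in (50,38,33.5)])
```

```text
at [484.4 -17.7  49.2] [179.9   0.   84.9] F [ 1.1  0.8 -0.9] open -0.005 t 3.4 q6 0.05
(np.float64(484.9), np.float64(-17.9), 50, 85, 0) -> xyz [-0.003  0.01  -0.016] a [ 0.01  0.   -0.02]
(np.float64(484.9), np.float64(-17.9), 38, 85, 0) -> xyz [-0.003  0.01   0.224] a [ 0.01  0.   -0.02]
(np.float64(484.9), np.float64(-17.9), 33.5, 85, 0) -> xyz [-0.003  0.01   0.314] a [ 0.01  0.   -0.02]
```

Emit:
drive_tool:
  plan:
    - {"x":0,"y":0,"z":0.22,"ax":0,"ay":0,"az":0,"hand":0}
    - {"x":0,"y":0,"z":0.27,"ax":0,"ay":0,"az":0,"hand":0}
    - {"x":0,"y":0,"z":0.31,"ax":0,"ay":0,"az":0,"hand":0}
    - {"x":0,"y":0,"z":0.31,"ax":0,"ay":0,"az":0,"hand":0}
    - {"x":0,"y":0,"z":0.31,"ax":0,"ay":0,"az":0,"hand":0}

```text
clock: 3.9
eef_pos: [483.6, -18.9, 33.1]
tcp_rot: [-3.141, -0.0, 1.478]
contact_force: [-1.0, 1.3, 1.1]
opening: -0.002
grasp_force: 0.6
```

Emit:
drive_tool:
  plan:
    - {"x":0.0,"y":0,"z":-0.12,"ax":0,"ay":0,"az":0,"hand":0}
    - {"x":0.4,"y":0,"z":-0.12,"ax":0,"ay":0,"az":0,"hand":0}
    - {"x":0.4,"y":0,"z":-0.06,"ax":0,"ay":0,"az":0,"hand":0}
    - {"x":0.4,"y":0,"z":0,"ax":0,"ay":0,"az":0,"hand":0}
    - {"x":0.4,"y":0,"z":0,"ax":0,"ay":0,"az":0,"hand":0}
    - {"x":0.4,"y":0,"z":0,"ax":0,"ay":0,"az":0,"hand":0}

```text
clock: 4.5
eef_pos: [486.6, 1.4, 34.9]
tcp_rot: [3.14, -0.001, 1.479]
contact_force: [-5.4, 6.4, 24.9]
opening: 0.001
grasp_force: 12.4
```

Emit:
drive_tool:
  plan:
    - {"x":0.0,"y":0,"z":-0.12,"ax":0,"ay":0,"az":0,"hand":0}
    - {"x":0.4,"y":0,"z":-0.12,"ax":0,"ay":0,"az":0,"hand":0}
    - {"x":0.4,"y":0,"z":-0.06,"ax":0,"ay":0,"az":0,"hand":0}
    - {"x":0.4,"y":0,"z":0,"ax":0,"ay":0,"az":0,"hand":0}
    - {"x":0.4,"y":0,"z":0,"ax":0,"ay":0,"az":0,"hand":0}
    - {"x":0.4,"y":0,"z":0,"ax":0,"ay":0,"az":0,"hand":0}

```text
clock: 5.1
eef_pos: [488.1, 21.2, 34.9]
tcp_rot: [3.141, -0.001, 1.479]
contact_force: [-7.7, 6.9, 30.6]
opening: 0.002
grasp_force: 15.2
```

Emit:
drive_tool:
  plan:
    - {"x":0.0,"y":0,"z":-0.12,"ax":0,"ay":0,"az":0,"hand":0}
    - {"x":-1.2,"y":0,"z":-0.12,"ax":0,"ay":0,"az":0,"hand":0}
    - {"x":-1.2,"y":0,"z":-0.12,"ax":0,"ay":0,"az":0,"hand":0}
    - {"x":-1.2,"y":0,"z":-0.06,"ax":0,"ay":0,"az":0,"hand":0}
    - {"x":-1.2,"y":0,"z":0,"ax":0,"ay":0,"az":0,"hand":0}
    - {"x":-1.2,"y":0,"z":0,"ax":0,"ay":0,"az":0,"hand":0}
    - {"x":-1.2,"y":0,"z":0,"ax":0,"ay":0,"az":0,"hand":0}

```text
clock: 5.8
eef_pos: [482.0, -38.1, 33.0]
tcp_rot: [-3.141, 0.0, 1.48]
contact_force: [0.5, -3.6, -1.6]
opening: 0.0
grasp_force: 1.9
```

Emit:
drive_tool:
  plan:
    - {"x":0.0,"y":0,"z":-0.12,"ax":0,"ay":0,"az":0,"hand":0}
    - {"x":0.8,"y":0,"z":-0.12,"ax":0,"ay":0,"az":0,"hand":0}
    - {"x":1.6,"y":0,"z":-0.12,"ax":0,"ay":0,"az":0,"hand":0}
    - {"x":1.6,"y":0,"z":-0.12,"ax":0,"ay":0,"az":0,"hand":0}
    - {"x":1.6,"y":0,"z":-0.06,"ax":0,"ay":0,"az":0,"hand":0}
    - {"x":1.6,"y":0,"z":0,"ax":0,"ay":0,"az":0,"hand":0}
    - {"x":1.6,"y":0,"z":0,"ax":0,"ay":0,"az":0,"hand":0}
    - {"x":1.6,"y":0,"z":0,"ax":0,"ay":0,"az":0,"hand":0}

```text
clock: 6.6
eef_pos: [489.7, 40.8, 33.4]
tcp_rot: [3.141, -0.001, 1.477]
contact_force: [-0.2, 6.0, 2.4]
opening: 0.001
grasp_force: 3.2
```

Emit:
drive_tool:
  plan:
    - {"x":0.0,"y":0,"z":-0.12,"ax":0,"ay":0,"az":0,"hand":0}
    - {"x":-0.9,"y":0,"z":-0.12,"ax":0,"ay":0,"az":0,"hand":0}
    - {"x":-0.9,"y":0,"z":-0.12,"ax":0,"ay":0,"az":0,"hand":0}
    - {"x":-0.9,"y":0,"z":-0.06,"ax":0,"ay":0,"az":0,"hand":0}
    - {"x":-0.9,"y":0,"z":0,"ax":0,"ay":0,"az":0,"hand":0}
    - {"x":-0.9,"y":0,"z":0,"ax":0,"ay":0,"az":0,"hand":0}
    - {"x":-0.9,"y":0,"z":0,"ax":0,"ay":0,"az":0,"hand":0}

```text
clock: 7.3
eef_pos: [485.6, -4.2, 34.9]
tcp_rot: [3.141, 0.001, 1.48]
contact_force: [-7.7, -10.3, 30.9]
opening: -0.002
grasp_force: 15.0
```

Emit:
drive_tool:
  plan:
    - {"x":0,"y":0,"z":-1,"ax":0,"ay":0,"az":0,"hand":55}
    - {"x":0,"y":0,"z":-1.8,"ax":0,"ay":0,"az":0,"hand":55}
    - {"x":1,"y":0,"z":-1.8,"ax":0,"ay":0,"az":0,"hand":55}
    - {"x":1.9,"y":0,"z":-1.8,"ax":0,"ay":0,"az":0,"hand":55}
    - {"x":2.4,"y":0,"z":-1.8,"ax":0,"ay":0,"az":0,"hand":55}
    - {"x":2.4,"y":0,"z":-1.8,"ax":0,"ay":0,"az":0,"hand":55}
    - {"x":2.4,"y":0,"z":-1.8,"ax":0,"ay":0,"az":0,"hand":55}

```text
clock: 8.0
eef_pos: [495.9, 116.4, 123.0]
tcp_rot: [-3.141, 0.0, 1.481]
contact_force: [0.3, -0.0, -0.9]
opening: 0.64
grasp_force: 0.0
```

Run:
```python
from h import *
move([(533,194,z,85,0) for z in (120,50)])
a=imaging.grab_frame("top")[:,:,::-1]; b=imaging.grab_frame("wrist")[:,:,::-1]
print(imaging.camera_info("wrist"), proj("wrist",(533,194,68)))
cv2.imwrite("pics/t1.png",np.hstack([cv2.resize(a[180:340,140:340],(500,400)),cv2.resize(b,(300,225)).copy() if 0 else cv2.copyMakeBorder(cv2.resize(b,(300,225)),0,175,0,0,0)]))
```

```text
at [495.9 116.4 123. ] [-180.     0.    84.9] F [ 0.3 -0.  -0.9] open 0.64 t 8.0 q6 0.32
(533, 194, 120, 85, 0) -> xyz [1.612 0.6   0.059] a [-0.01  0.   -0.02]
(533, 194, 50, 85, 0) -> xyz [1.612 0.6   1.459] a [-0.01  0.   -0.02]
{'mtx': array([[391.42924589,   0.        , 312.06586212],
       [  0.        , 391.42924589, 243.58817667],
       [  0.        ,   0.        ,   1.        ]]), 'R': array([[ 0.99564199, -0.0932441 , -0.00159887],
       [-0.08769583, -0.94195574,  0.32408152],
       [-0.03172475, -0.32252896, -0.94602781]]), 't': array([-482.7105533 ,  144.3391867 ,  331.22640395])} [374.2390194  111.79104927]
```

View pics/t1.png

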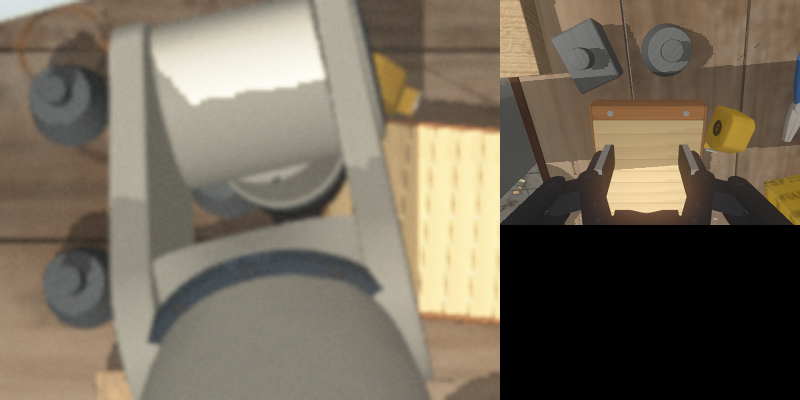

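Wrist view shows bell B's knob at about (367,107) px, prediction (374,112); unmoved. Refine by circle fit.

```bash
cat >> h.py <<'E'
def knob(xy,z=68,r=50,tag=None):
    """find the knob's top circle near the predicted xy in the wrist picture"""
    ci=imaging.camera_info("wrist"); im=imaging.grab_frame("wrist"); u,v=proj("wrist",(*xy,z),ci)
    dep=(ci["R"]@np.array([*xy,z])+ci["t"])[2]; rad=11.5*ci["mtx"][0,0]/dep
    x0,y0=int(max(u-r,0)),int(max(v-r,0)); g=cv2.cvtColor(im,cv2.COLOR_RGB2GRAY)[y0:int(v+r),x0:int(u+r)]
    g=cv2.resize(cv2.equalizeHist(cv2.medianBlur(g,3)),None,fx=3,fy=3,interpolation=cv2.INTER_CUBIC)
    c=cv2.HoughCircles(g,cv2.HOUGH_GRADIENT_ALT,1.5,10,param1=150,param2=0.5,minRadius=int(rad*2.4),maxRadius=int(rad*3.8))
    out=cv2.cvtColor(g,cv2.COLOR_GRAY2BGR)
    for k in ([] if c is None else c[0][:3]):
        p=((k[0]+.5)/3-.5+x0,(k[1]+.5)/3-.5+y0); print("circle",k.round(1),"exp r",round(rad*3,1),"->",unproj("wrist",p,z,ci).round(1)); cv2.circle(out,(int(k[0]),int(k[1])),int(k[2]),(0,255,0),1)
    if tag: cv2.imwrite(f"pics/{tag}.png",out)
E
python3 - <<'E'
from h import *
knob((533,194),tag="kB")
print(unproj("wrist",(367,108),68))
E
```

```text
circle [132.  135.   71.7] exp r 72.1 -> [530.  197.1  68. ]
circle [144.  135.   83.2] exp r 72.1 -> [531.9 196.9  68. ]
circle [192.  144.   65.3] exp r 72.1 -> [539.4 194.8  68. ]
[529.81931062 195.77838108  68.        ]
```

Emit:
drive_tool:
  plan:
    - {"x":0.85,"y":0.27,"z":0,"ax":0,"ay":0,"az":0,"hand":50}
    - {"x":1.67,"y":0.55,"z":0,"ax":0,"ay":0,"az":0,"hand":50}
    - {"x":1.67,"y":0.55,"z":0.2,"ax":0,"ay":0,"az":0,"hand":50}
    - {"x":1.67,"y":0.55,"z":0.8,"ax":0,"ay":0,"az":0,"hand":50}
    - {"x":1.67,"y":0.55,"z":1.3,"ax":0,"ay":0,"az":0,"hand":50}
    - {"x":1.67,"y":0.55,"z":1.45,"ax":0,"ay":0,"az":0,"hand":50}
    - {"x":1.67,"y":0.55,"z":1.45,"ax":0,"ay":0,"az":0,"hand":50}

```text
clock: 8.85
eef_pos: [530.7, 195.2, 49.9]
tcp_rot: [-3.139, 0.001, 1.478]
contact_force: [0.2, 1.0, 0.1]
opening: 0.584
grasp_force: 0.0
```

Emit:
drive_tool:
  plan:
    - {"x":0,"y":0,"z":0,"ax":0,"ay":0,"az":0,"hand":15}
    - {"x":0,"y":0,"z":0,"ax":0,"ay":0,"az":0,"hand":15}
    - {"x":0,"y":0,"z":0,"ax":0,"ay":0,"az":0,"hand":15}
    - {"x":0,"y":0,"z":0,"ax":0,"ay":0,"az":0,"hand":15}
    - {"x":0,"y":0,"z":0,"ax":0,"ay":0,"az":0,"hand":15}
  grip_force: 50

```text
clock: 9.35
eef_pos: [532.1, 196.5, 52.0]
tcp_rot: [3.14, -0.001, 1.479]
contact_force: [-1.8, -1.8, 6.5]
opening: 0.24
grasp_force: 49.3
```

Run:
```python
from h import *
a=pan(0,30);print(a)
s=(530.5,197,50.5,84.9,0)
move([(530.5,197,170,85,0),(*a,170,85,0),(*a,100,85,0),(*a,87,85,0)])
```

```text
[487.51467228  11.98584094]
at [532.1 196.5  52. ] [179.9  -0.   84.7] F [-1.8 -1.8  6.5] open 0.24 t 9.3 q6 0.44
(530.5, 197, 170, 85, 0) -> xyz [ 0.009 -0.028 -2.36 ] a [ 0.01 -0.01 -0.04]
(np.float64(487.51467228242973), np.float64(11.985840942752368), 170, 85, 0) -> xyz [-3.755 -0.545 -2.363] a [ 0.01 -0.01 -0.04]
(np.float64(487.51467228242973), np.float64(11.985840942752368), 100, 85, 0) -> xyz [-3.756 -0.548 -0.963] a [ 0.01 -0.01 -0.04]
(np.float64(487.51467228242973), np.float64(11.985840942752368), 87, 85, 0) -> xyz [-3.756 -0.548 -0.703] a [ 0.01 -0.01 -0.04]
```

Emit:
drive_tool:
  plan:
    - {"x":0,"y":0,"z":-0.7,"ax":0,"ay":0,"az":0,"hand":15}
    - {"x":0,"y":0,"z":-1.6,"ax":0,"ay":0,"az":0,"hand":15}
    - {"x":-0.8,"y":-0.12,"z":-2.1,"ax":0,"ay":0,"az":0,"hand":15}
    - {"x":-1.7,"y":-0.25,"z":-2.1,"ax":0,"ay":0,"az":0,"hand":15}
    - {"x":-2.5,"y":-0.37,"z":-2.1,"ax":0,"ay":0,"az":0,"hand":15}
    - {"x":-3.2,"y":-0.47,"z":-2.1,"ax":0,"ay":0,"az":0,"hand":15}
    - {"x":-3.75,"y":-0.55,"z":-1.8,"ax":0,"ay":0,"az":0,"hand":15}
    - {"x":-3.75,"y":-0.55,"z":-1.4,"ax":0,"ay":0,"az":0,"hand":15}

```text
clock: 10.15
eef_pos: [486.6, 9.6, 121.5]
tcp_rot: [3.139, 0.0, 1.477]
contact_force: [0.2, 0.5, -3.5]
opening: 0.244
grasp_force: 50.3
```

Emit:
drive_tool:
  plan:
    - {"x":0,"y":0,"z":0,"ax":0,"ay":0,"az":0,"hand":15}
    - {"x":0,"y":0,"z":0,"ax":0,"ay":0,"az":0,"hand":15}
    - {"x":0,"y":0,"z":0,"ax":0,"ay":0,"az":0,"hand":15}

```text
clock: 10.45
eef_pos: [487.7, 12.7, 121.7]
tcp_rot: [3.14, -0.0, 1.48]
contact_force: [-0.5, -0.3, -2.7]
opening: 0.244
grasp_force: 50.3
```

Run:
```python
from h import *
a=pan(0,30)
move([(*a,95,85,0),(*a,88,85,0)])
cv2.imwrite("pics/w2.png",cv2.resize(imaging.grab_frame("scene")[:,:,::-1][150:420,150:460],None,fx=2,fy=2))
```

```text
at [487.7  12.7 121.7] [179.9  -0.   84.8] F [-0.5 -0.3 -2.7] open 0.244 t 10.4 q6 0.11
(np.float64(487.51467228242973), np.float64(11.985840942752368), 95, 85, 0) -> xyz [-0.015 -0.002  0.534] a [ 0.01 -0.   -0.04]
(np.float64(487.51467228242973), np.float64(11.985840942752368), 88, 85, 0) -> xyz [-0.016 -0.002  0.674] a [ 0.01 -0.   -0.04]
```

View pics/w2.png

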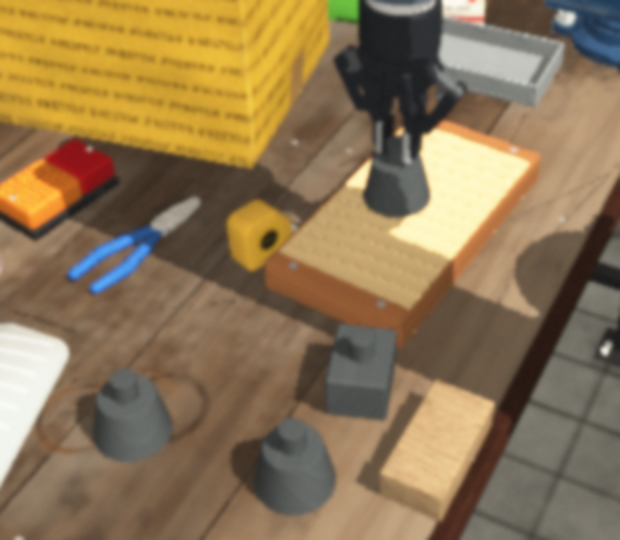

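The bell hangs upright over the panel; the others (bells near (130,415), (292,465), block (360,370)) unmoved. Lower.

Emit:
drive_tool:
  plan:
    - {"x":-0.01,"y":0,"z":0.4,"ax":0,"ay":0,"az":0,"hand":15}
    - {"x":-0.01,"y":0,"z":0.58,"ax":0,"ay":0,"az":0,"hand":15}
    - {"x":-0.01,"y":0,"z":0.63,"ax":0,"ay":0,"az":0,"hand":15}
    - {"x":-0.01,"y":0,"z":0.67,"ax":0,"ay":0,"az":0,"hand":15}
    - {"x":-0.01,"y":0,"z":0.67,"ax":0,"ay":0,"az":0,"hand":15}
    - {"x":-0.01,"y":0,"z":0.67,"ax":0,"ay":0,"az":0,"hand":15}

```text
clock: 11.1
eef_pos: [487.2, 11.8, 87.8]
tcp_rot: [3.141, -0.0, 1.479]
contact_force: [0.1, -0.4, -2.1]
opening: 0.247
grasp_force: 50.4
```

Emit:
drive_tool:
  plan:
    - {"x":0,"y":0,"z":0.02,"ax":0,"ay":0,"az":0,"hand":15}
    - {"x":0,"y":0,"z":0.04,"ax":0,"ay":0,"az":0,"hand":15}
    - {"x":0,"y":0,"z":0.04,"ax":0,"ay":0,"az":0,"hand":15}
    - {"x":0,"y":0,"z":0.04,"ax":0,"ay":0,"az":0,"hand":15}

```text
clock: 11.5
eef_pos: [486.9, 11.8, 86.8]
tcp_rot: [3.141, -0.0, 1.479]
contact_force: [-7.1, 1.3, 17.2]
opening: 0.243
grasp_force: 52.4
```

Emit:
drive_tool:
  plan:
    - {"x":0,"y":0,"z":0,"ax":0,"ay":0,"az":0,"hand":50}
    - {"x":0,"y":0,"z":0,"ax":0,"ay":0,"az":0,"hand":50}
    - {"x":0,"y":0,"z":0,"ax":0,"ay":0,"az":0,"hand":50}
    - {"x":0,"y":0,"z":-0.5,"ax":0,"ay":0,"az":0,"hand":50}
    - {"x":0,"y":0,"z":-1.4,"ax":0,"ay":0,"az":0,"hand":50}
    - {"x":0,"y":0,"z":-1.4,"ax":0,"ay":0,"az":0,"hand":50}

```text
clock: 12.1
eef_pos: [490.2, 11.8, 159.9]
tcp_rot: [3.134, -0.001, 1.479]
contact_force: [0.1, 0.9, -0.8]
opening: 0.588
grasp_force: 0.0
```

Run:
```python
from h import *
move([(438,228,150,85,0),(590,250,150,85,0)])
cv2.imwrite("pics/w3.png",imaging.grab_frame("wrist")[:,:,::-1])
```

```text
at [490.2  11.8 159.9] [ 1.795e+02 -1.000e-01  8.470e+01] F [ 0.1  0.9 -0.8] open 0.588 t 12.1 q6 0.11
(438, 228, 150, 85, 0) -> xyz [ 4.21  -1.438  0.191] a [ 0.08 -0.01 -0.04]
(590, 250, 150, 85, 0) -> xyz [4.927 1.549 0.215] a [ 0.08 -0.01 -0.04]
```

View pics/w3.png

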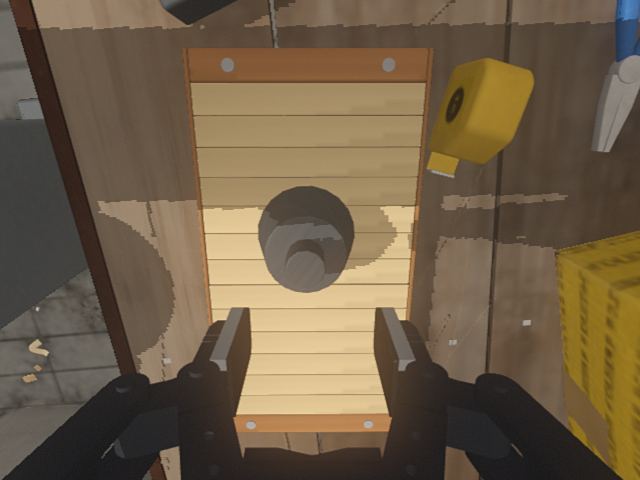

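Bell stands level; its rim centre (306,233) lies on the slat line y=+30. Next bell C.

Emit:
drive_tool:
  plan:
    - {"x":0.8,"y":-0.3,"z":0.1,"ax":0,"ay":0,"az":0,"hand":50}
    - {"x":1.6,"y":-0.6,"z":0.2,"ax":0,"ay":0,"az":0,"hand":50}
    - {"x":2.4,"y":-0.9,"z":0.2,"ax":0,"ay":0,"az":0,"hand":50}
    - {"x":3.2,"y":-1.2,"z":0.3,"ax":0,"ay":0,"az":0,"hand":50}
    - {"x":4.2,"y":-1.44,"z":0.4,"ax":0,"ay":0,"az":0,"hand":50}
    - {"x":4.2,"y":-1.44,"z":0.5,"ax":0,"ay":0,"az":0,"hand":50}
    - {"x":4.2,"y":-1.44,"z":0.5,"ax":0,"ay":0,"az":0,"hand":50}
    - {"x":4.2,"y":-1.44,"z":0.5,"ax":0,"ay":0,"az":0,"hand":50}

```text
clock: 12.95
eef_pos: [434.0, 226.5, 129.7]
tcp_rot: [-3.14, 0.001, 1.479]
contact_force: [0.6, -0.2, 0.2]
opening: 0.583
grasp_force: 0.0
```

Run:
```python
from h import *
knob((438.4,308.9),tag="kC"); print(proj("wrist",(438.4,308.9,68)))
move([(438.4,308.9,z,85,0) for z in (130,50)])
```

```text
circle [144.  147.   67.5] exp r 69.8 -> [437.3 309.8  68. ]
circle [147.  130.5  62. ] exp r 69.8 -> [438.1 312.3  68. ]
[305.04270488 109.93815194]
at [434.3 226.3 130. ] [-180.     0.    84.7] F [0.  0.1 0.3] open 0.581 t 13.0 q6 0.57
(438.4, 308.9, 130, 85, 0) -> xyz [ 1.653e+00 -7.200e-02 -1.000e-03] a [-0.01  0.01 -0.05]
(438.4, 308.9, 50, 85, 0) -> xyz [ 1.654 -0.071  1.599] a [-0.01  0.01 -0.05]
```

Emit:
drive_tool:
  plan:
    - {"x":0.85,"y":-0.04,"z":0,"ax":0,"ay":0,"az":0,"hand":50}
    - {"x":1.67,"y":-0.08,"z":0,"ax":0,"ay":0,"az":0,"hand":50}
    - {"x":1.67,"y":-0.08,"z":0.3,"ax":0,"ay":0,"az":0,"hand":50}
    - {"x":1.67,"y":-0.08,"z":0.9,"ax":0,"ay":0,"az":0,"hand":50}
    - {"x":1.67,"y":-0.08,"z":1.4,"ax":0,"ay":0,"az":0,"hand":50}
    - {"x":1.67,"y":-0.08,"z":1.57,"ax":0,"ay":0,"az":0,"hand":50}
    - {"x":1.67,"y":-0.08,"z":1.57,"ax":0,"ay":0,"az":0,"hand":50}

```text
clock: 13.7
eef_pos: [438.0, 309.5, 51.1]
tcp_rot: [-3.14, 0.001, 1.477]
contact_force: [-0.3, 0.2, 0.0]
opening: 0.583
grasp_force: 0.0
```

Emit:
drive_tool:
  plan:
    - {"x":0,"y":0,"z":0,"ax":0,"ay":0,"az":0,"hand":15}
    - {"x":0,"y":0,"z":0,"ax":0,"ay":0,"az":0,"hand":15}
    - {"x":0,"y":0,"z":0,"ax":0,"ay":0,"az":0,"hand":15}
    - {"x":0,"y":0,"z":0,"ax":0,"ay":0,"az":0,"hand":15}
    - {"x":0,"y":0,"z":0,"ax":0,"ay":0,"az":0,"hand":15}

```text
clock: 14.2
eef_pos: [438.7, 311.3, 53.1]
tcp_rot: [3.14, -0.001, 1.479]
contact_force: [-2.2, -2.0, 8.5]
opening: 0.238
grasp_force: 49.2
```

Run:
```python
from h import *
move([(438,310,200,85,0),(487.2,11.8,200,85,0)])
```

```text
at [438.7 311.3  53.1] [ 1.799e+02 -1.000e-01  8.470e+01] F [-2.2 -2.   8.5] open 0.238 t 14.2 q6 0.71
(438, 310, 200, 85, 0) -> xyz [-0.024 -0.007 -2.939] a [ 0.01 -0.01 -0.04]
(487.2, 11.8, 200, 85, 0) -> xyz [-5.872  1.519 -2.943] a [ 0.01 -0.01 -0.04]
```

Emit:
drive_tool:
  plan:
    - {"x":0,"y":0,"z":-0.8,"ax":0,"ay":0,"az":0,"hand":15}
    - {"x":0,"y":0,"z":-1.7,"ax":0,"ay":0,"az":0,"hand":15}
    - {"x":-0.7,"y":0.18,"z":-2.3,"ax":0,"ay":0,"az":0,"hand":15}
    - {"x":-1.6,"y":0.41,"z":-2.5,"ax":0,"ay":0,"az":0,"hand":15}
    - {"x":-2.5,"y":0.65,"z":-2.5,"ax":0,"ay":0,"az":0,"hand":15}
    - {"x":-3.4,"y":0.88,"z":-2.5,"ax":0,"ay":0,"az":0,"hand":15}
    - {"x":-4.3,"y":1.11,"z":-2.5,"ax":0,"ay":0,"az":0,"hand":15}
    - {"x":-5.2,"y":1.35,"z":-2.5,"ax":0,"ay":0,"az":0,"hand":15}

```text
clock: 15.0
eef_pos: [481.2, 44.1, 177.2]
tcp_rot: [3.141, -0.0, 1.479]
contact_force: [1.4, -0.0, -3.9]
opening: 0.238
grasp_force: 50.5
```

Emit:
drive_tool:
  plan:
    - {"x":-0.67,"y":0.17,"z":0,"ax":0,"ay":0,"az":0,"hand":15}
    - {"x":-0.67,"y":0.17,"z":0,"ax":0,"ay":0,"az":0,"hand":15}
    - {"x":-0.67,"y":0.17,"z":0,"ax":0,"ay":0,"az":0,"hand":15}
    - {"x":-0.67,"y":0.17,"z":0,"ax":0,"ay":0,"az":0,"hand":15}

```text
clock: 15.4
eef_pos: [486.6, 12.4, 176.9]
tcp_rot: [-3.142, -0.001, 1.479]
contact_force: [-1.1, 0.3, -2.6]
opening: 0.239
grasp_force: 50.5
```

Run:
```python
from h import *
move([(487.2,11.8,z,85,0) for z in (170,150,125,118)])
```

```text
at [486.6  12.4 176.9] [-180.    -0.    84.7] F [-1.1  0.3 -2.6] open 0.239 t 15.4 q6 0.11
(487.2, 11.8, 170, 85, 0) -> xyz [-0.011  0.014  0.138] a [-0.   -0.01 -0.04]
(487.2, 11.8, 150, 85, 0) -> xyz [-0.011  0.014  0.538] a [-0.   -0.01 -0.04]
(487.2, 11.8, 125, 85, 0) -> xyz [-0.011  0.014  1.038] a [-0.   -0.01 -0.04]
(487.2, 11.8, 118, 85, 0) -> xyz [-0.011  0.014  1.178] a [-0.   -0.01 -0.04]
```

Emit:
drive_tool:
  plan:
    - {"x":0,"y":0,"z":0.4,"ax":0,"ay":0,"az":0,"hand":15}
    - {"x":0,"y":0,"z":0.7,"ax":0,"ay":0,"az":0,"hand":15}
    - {"x":0,"y":0,"z":0.9,"ax":0,"ay":0,"az":0,"hand":15}
    - {"x":0,"y":0,"z":1.05,"ax":0,"ay":0,"az":0,"hand":15}
    - {"x":0,"y":0,"z":1.1,"ax":0,"ay":0,"az":0,"hand":15}
    - {"x":0,"y":0,"z":1.14,"ax":0,"ay":0,"az":0,"hand":15}
    - {"x":0,"y":0,"z":1.14,"ax":0,"ay":0,"az":0,"hand":15}

```text
clock: 16.1
eef_pos: [487.1, 11.8, 120.1]
tcp_rot: [3.141, -0.0, 1.479]
contact_force: [-0.2, 0.4, -3.0]
opening: 0.241
grasp_force: 50.4
```

Emit:
drive_tool:
  plan:
    - {"x":0,"y":0,"z":0.02,"ax":0,"ay":0,"az":0,"hand":15}
    - {"x":0,"y":0,"z":0.04,"ax":0,"ay":0,"az":0,"hand":15}
    - {"x":0,"y":0,"z":0.04,"ax":0,"ay":0,"az":0,"hand":15}

```text
clock: 16.4
eef_pos: [487.1, 11.7, 118.1]
tcp_rot: [3.141, -0.0, 1.479]
contact_force: [0.9, -0.4, -3.3]
opening: 0.244
grasp_force: 50.6
```

Emit:
drive_tool:
  plan:
    - {"x":0,"y":0,"z":0.02,"ax":0,"ay":0,"az":0,"hand":15}
    - {"x":0,"y":0,"z":0.03,"ax":0,"ay":0,"az":0,"hand":15}
    - {"x":0,"y":0,"z":0.03,"ax":0,"ay":0,"az":0,"hand":15}

```text
clock: 16.7
eef_pos: [487.3, 11.7, 117.9]
tcp_rot: [3.14, -0.0, 1.479]
contact_force: [-6.2, 0.1, 15.3]
opening: 0.242
grasp_force: 52.5
```

Emit:
drive_tool:
  plan:
    - {"x":0,"y":0,"z":0,"ax":0,"ay":0,"az":0,"hand":50}
    - {"x":0,"y":0,"z":0,"ax":0,"ay":0,"az":0,"hand":50}
    - {"x":0,"y":0,"z":0,"ax":0,"ay":0,"az":0,"hand":50}
    - {"x":0,"y":0,"z":-0.5,"ax":0,"ay":0,"az":0,"hand":50}
    - {"x":0,"y":0,"z":-1.2,"ax":0,"ay":0,"az":0,"hand":50}
    - {"x":0.8,"y":0.26,"z":-1.2,"ax":0,"ay":0,"az":0,"hand":50}
    - {"x":1.7,"y":0.56,"z":-1.1,"ax":0,"ay":0,"az":0,"hand":50}
    - {"x":2.6,"y":0.85,"z":-0.9,"ax":0,"ay":0,"az":0,"hand":50}

```text
clock: 17.5
eef_pos: [542.6, 138.7, 162.4]
tcp_rot: [3.139, -0.001, 1.478]
contact_force: [0.8, 0.5, -0.7]
opening: 0.585
grasp_force: 0.0
```

Run:
```python
from h import *
move([(590,247,130,85,0)])
```

```text
at [542.6 138.7 162.4] [ 1.798e+02 -1.000e-01  8.470e+01] F [ 0.8  0.5 -0.7] open 0.585 t 17.5 q6 0.34
(590, 247, 130, 85, 0) -> xyz [2.244 0.741 0.653] a [ 0.03 -0.01 -0.06]
```

Emit:
drive_tool:
  plan:
    - {"x":0.8,"y":0.26,"z":0.2,"ax":0,"ay":0,"az":0,"hand":50}
    - {"x":1.6,"y":0.52,"z":0.4,"ax":0,"ay":0,"az":0,"hand":50}
    - {"x":2.2,"y":0.74,"z":0.65,"ax":0,"ay":0,"az":0,"hand":50}
    - {"x":2.2,"y":0.74,"z":0.65,"ax":0,"ay":0,"az":0,"hand":50}
    - {"x":2.2,"y":0.74,"z":0.65,"ax":0,"ay":0,"az":0,"hand":50}

```text
clock: 18.0
eef_pos: [587.5, 243.6, 128.0]
tcp_rot: [-3.14, 0.001, 1.48]
contact_force: [0.4, -0.9, -0.0]
opening: 0.587
grasp_force: 0.0
```

Run:
```python
from h import *
knob((590.8,329.8),tag="kA")
move([(590,330,z,85,0) for z in (130,51.5)])
```

```text
circle [145.5 154.5  69.4] exp r 70.8 -> [589.8 329.5  68. ]
circle [213.  156.   72.2] exp r 70.8 -> [600.7 328.3  68. ]
circle [121.5 228.   65.3] exp r 70.8 -> [584.7 318.5  68. ]
at [587.5 242.9 128.6] [-180.     0.    84.8] F [-0.3 -0.5 -0.2] open 0.581 t 18.1 q6 0.48
(590, 330, 130, 85, 0) -> xyz [ 1.739 -0.11  -0.03 ] a [-0.01  0.01 -0.04]
(590, 330, 51.5, 85, 0) -> xyz [ 1.74  -0.109  1.54 ] a [-0.01  0.01 -0.04]
```

Emit:
drive_tool:
  plan:
    - {"x":0.85,"y":-0.05,"z":0,"ax":0,"ay":0,"az":0,"hand":50}
    - {"x":1.73,"y":-0.11,"z":0,"ax":0,"ay":0,"az":0,"hand":50}
    - {"x":1.73,"y":-0.11,"z":0.3,"ax":0,"ay":0,"az":0,"hand":50}
    - {"x":1.73,"y":-0.11,"z":0.9,"ax":0,"ay":0,"az":0,"hand":50}
    - {"x":1.73,"y":-0.11,"z":1.4,"ax":0,"ay":0,"az":0,"hand":50}
    - {"x":1.73,"y":-0.11,"z":1.54,"ax":0,"ay":0,"az":0,"hand":50}
    - {"x":1.73,"y":-0.11,"z":1.54,"ax":0,"ay":0,"az":0,"hand":50}

```text
clock: 18.75
eef_pos: [589.9, 328.5, 51.3]
tcp_rot: [-3.14, 0.001, 1.478]
contact_force: [-0.4, 0.1, 0.3]
opening: 0.587
grasp_force: 0.0
```

Emit:
drive_tool:
  plan:
    - {"x":0,"y":0,"z":0,"ax":0,"ay":0,"az":0,"hand":15}
    - {"x":0,"y":0,"z":0,"ax":0,"ay":0,"az":0,"hand":15}
    - {"x":0,"y":0,"z":0,"ax":0,"ay":0,"az":0,"hand":15}
    - {"x":0,"y":0,"z":0,"ax":0,"ay":0,"az":0,"hand":15}
    - {"x":0,"y":0,"z":0,"ax":0,"ay":0,"az":0,"hand":15}

```text
clock: 19.25
eef_pos: [591.2, 330.3, 53.6]
tcp_rot: [3.14, -0.001, 1.479]
contact_force: [-2.1, -1.5, 7.7]
opening: 0.245
grasp_force: 49.0
```

Run:
```python
from h import *
move([(487.2,11.8,210,85,0)])
```

```text
at [591.2 330.3  53.6] [ 1.799e+02 -1.000e-01  8.470e+01] F [-2.1 -1.5  7.7] open 0.245 t 19.2 q6 0.6
(487.2, 11.8, 210, 85, 0) -> xyz [-6.531 -1.482 -3.138] a [ 0.02 -0.01 -0.04]
```

Emit:
drive_tool:
  plan:
    - {"x":0,"y":0,"z":-0.8,"ax":0,"ay":0,"az":0,"hand":15}
    - {"x":0,"y":0,"z":-1.7,"ax":0,"ay":0,"az":0,"hand":15}
    - {"x":-0.6,"y":-0.14,"z":-2.5,"ax":0,"ay":0,"az":0,"hand":15}
    - {"x":-1.3,"y":-0.3,"z":-3.1,"ax":0,"ay":0,"az":0,"hand":15}
    - {"x":-2.2,"y":-0.5,"z":-3.2,"ax":0,"ay":0,"az":0,"hand":15}
    - {"x":-3.1,"y":-0.7,"z":-3.2,"ax":0,"ay":0,"az":0,"hand":15}
    - {"x":-4,"y":-0.91,"z":-3.2,"ax":0,"ay":0,"az":0,"hand":15}
    - {"x":-4.9,"y":-1.11,"z":-3.2,"ax":0,"ay":0,"az":0,"hand":15}

```text
clock: 20.05
eef_pos: [511.7, 89.6, 212.2]
tcp_rot: [3.141, -0.0, 1.479]
contact_force: [1.1, -1.3, -4.1]
opening: 0.242
grasp_force: 50.3
```

Emit:
drive_tool:
  plan:
    - {"x":-0.8,"y":-0.18,"z":0,"ax":0,"ay":0,"az":0,"hand":15}
    - {"x":-1.63,"y":-0.37,"z":0,"ax":0,"ay":0,"az":0,"hand":15}
    - {"x":-1.63,"y":-0.37,"z":0,"ax":0,"ay":0,"az":0,"hand":15}
    - {"x":-1.63,"y":-0.37,"z":0,"ax":0,"ay":0,"az":0,"hand":15}
    - {"x":-1.63,"y":-0.37,"z":0,"ax":0,"ay":0,"az":0,"hand":15}

```text
clock: 20.55
eef_pos: [487.3, 12.3, 212.1]
tcp_rot: [3.141, -0.001, 1.479]
contact_force: [-0.1, -0.0, -2.5]
opening: 0.241
grasp_force: 50.3
```

Run:
```python
from h import *
move([(487.2,11.8,z,85,0) for z in (180,152,148)])
cv2.imwrite("pics/s4.png",cv2.resize(imaging.grab_frame("scene")[:,:,::-1][120:400,150:460],None,fx=2,fy=2))
```

```text
at [487.3  12.3 212.1] [179.9  -0.   84.7] F [-0.1 -0.  -2.5] open 0.241 t 20.6 q6 0.11
(487.2, 11.8, 180, 85, 0) -> xyz [-0.01  -0.001  0.643] a [ 0.01 -0.01 -0.04]
(487.2, 11.8, 152, 85, 0) -> xyz [-1.100e-02 -1.000e-03  1.203e+00] a [ 0.01 -0.01 -0.04]
(487.2, 11.8, 148, 85, 0) -> xyz [-0.011 -0.002  1.283] a [ 0.01 -0.01 -0.04]
```

View pics/s4.png

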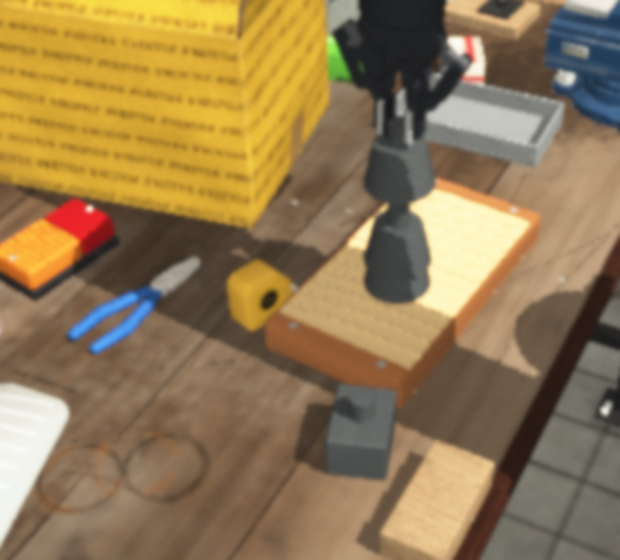

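Two bells nested upright (around (398,255)); the third hangs above them, aligned. Lower.

Emit:
drive_tool:
  plan:
    - {"x":-0.01,"y":0,"z":0.4,"ax":0,"ay":0,"az":0,"hand":15}
    - {"x":-0.01,"y":0,"z":0.8,"ax":0,"ay":0,"az":0,"hand":15}
    - {"x":-0.01,"y":0,"z":1.05,"ax":0,"ay":0,"az":0,"hand":15}
    - {"x":-0.01,"y":0,"z":1.18,"ax":0,"ay":0,"az":0,"hand":15}
    - {"x":-0.01,"y":0,"z":1.24,"ax":0,"ay":0,"az":0,"hand":15}
    - {"x":-0.01,"y":0,"z":1.26,"ax":0,"ay":0,"az":0,"hand":15}
    - {"x":-0.01,"y":0,"z":1.26,"ax":0,"ay":0,"az":0,"hand":15}

```text
clock: 21.3
eef_pos: [487.2, 11.3, 149.3]
tcp_rot: [3.141, -0.0, 1.479]
contact_force: [0.3, -1.2, -3.9]
opening: 0.242
grasp_force: 50.2
```

Emit:
drive_tool:
  plan:
    - {"x":0,"y":0,"z":0.02,"ax":0,"ay":0,"az":0,"hand":15}
    - {"x":0,"y":0,"z":0.03,"ax":0,"ay":0,"az":0,"hand":15}
    - {"x":0,"y":0,"z":0.03,"ax":0,"ay":0,"az":0,"hand":15}

```text
clock: 21.6
eef_pos: [487.7, 11.2, 148.3]
tcp_rot: [3.139, -0.0, 1.479]
contact_force: [-0.1, 0.2, 5.0]
opening: 0.24
grasp_force: 51.1
```

Emit:
drive_tool:
  plan:
    - {"x":0,"y":0,"z":0,"ax":0,"ay":0,"az":0,"hand":50}
    - {"x":0,"y":0,"z":0,"ax":0,"ay":0,"az":0,"hand":50}
    - {"x":0,"y":0,"z":0,"ax":0,"ay":0,"az":0,"hand":50}
    - {"x":0,"y":0,"z":-0.4,"ax":0,"ay":0,"az":0,"hand":50}
    - {"x":0,"y":0,"z":-1.2,"ax":0,"ay":0,"az":0,"hand":50}
    - {"x":0.5,"y":-0.5,"z":-1.4,"ax":0,"ay":0,"az":0,"hand":50}
    - {"x":1.2,"y":-1.0,"z":-1.2,"ax":0,"ay":0,"az":0,"hand":50}
    - {"x":1.9,"y":-1.25,"z":-0.8,"ax":0,"ay":0,"az":0,"hand":50}

```text
clock: 22.4
eef_pos: [432.9, 112.5, 188.7]
tcp_rot: [3.138, -0.001, 1.477]
contact_force: [1.2, 0.3, -0.5]
opening: 0.585
grasp_force: 0.0
```

Emit:
drive_tool:
  plan:
    - {"x":0,"y":0,"z":0.6,"ax":0,"ay":0,"az":0,"hand":50}
    - {"x":0,"y":0,"z":1.1,"ax":0,"ay":0,"az":0,"hand":50}
    - {"x":0,"y":0,"z":1.1,"ax":0,"ay":0,"az":0,"hand":50}
    - {"x":0,"y":0,"z":1.1,"ax":0,"ay":0,"az":0,"hand":50}

```text
clock: 22.8
eef_pos: [433.2, 111.5, 132.6]
tcp_rot: [-3.141, 0.0, 1.479]
contact_force: [0.4, -0.3, 0.3]
opening: 0.582
grasp_force: 0.0
```

Run:
```python
from h import *
knob((434.8,196.4),tag="kK")
move([(434.8,196.4,z,85,0) for z in (130,51.5)])
cv2.imwrite("pics/s5.png",np.hstack([cv2.resize(imaging.grab_frame("scene")[:,:,::-1][120:400,200:460],None,fx=1.5,fy=1.5),cv2.resize(imaging.grab_frame("wrist")[:,:,::-1],(400,420))]))
```

```text
circle [139.5 141.   68.1] exp r 69.0 -> [432.7 198.5  68. ]
circle [147. 153.  76.] exp r 69.0 -> [433.7 196.5  68. ]
circle [147.  153.   66.5] exp r 69.0 -> [433.7 196.5  68. ]
at [433.9 111.6 133.2] [180.   -0.   84.7] F [-0.4  0.7  0.5] open 0.584 t 22.9 q6 0.34
(434.8, 196.4, 130, 85, 0) -> xyz [ 1.691 -0.139  0.065] a [ 0.01 -0.   -0.05]
(434.8, 196.4, 51.5, 85, 0) -> xyz [ 1.69  -0.14   1.635] a [ 0.01 -0.   -0.05]
```

View pics/s5.png

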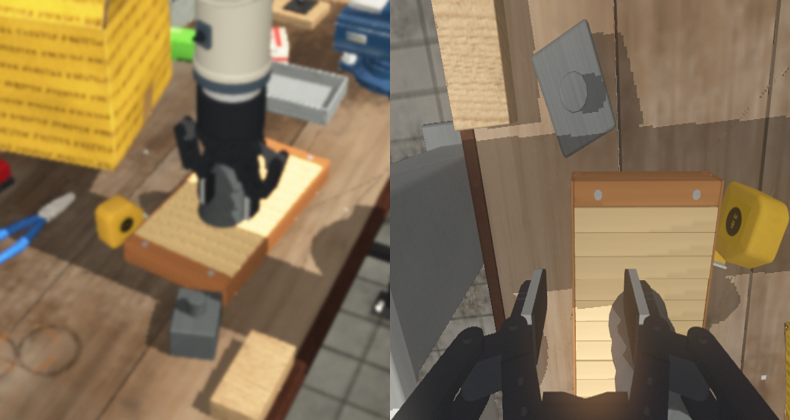

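Stack still standing; block knob at about (433.5,197), unmoved. Grasp it.

Emit:
drive_tool:
  plan:
    - {"x":0.85,"y":-0.07,"z":0,"ax":0,"ay":0,"az":0,"hand":50}
    - {"x":1.7,"y":-0.16,"z":0.1,"ax":0,"ay":0,"az":0,"hand":50}
    - {"x":1.7,"y":-0.16,"z":0.4,"ax":0,"ay":0,"az":0,"hand":50}
    - {"x":1.7,"y":-0.16,"z":1.0,"ax":0,"ay":0,"az":0,"hand":50}
    - {"x":1.7,"y":-0.16,"z":1.5,"ax":0,"ay":0,"az":0,"hand":50}
    - {"x":1.7,"y":-0.16,"z":1.62,"ax":0,"ay":0,"az":0,"hand":50}
    - {"x":1.7,"y":-0.16,"z":1.62,"ax":0,"ay":0,"az":0,"hand":50}

```text
clock: 23.65
eef_pos: [433.3, 196.8, 51.6]
tcp_rot: [-3.141, 0.0, 1.478]
contact_force: [-0.4, -0.2, -0.0]
opening: 0.589
grasp_force: 0.0
```

Emit:
drive_tool:
  plan:
    - {"x":0,"y":0,"z":0,"ax":0,"ay":0,"az":0,"hand":15}
    - {"x":0,"y":0,"z":0,"ax":0,"ay":0,"az":0,"hand":15}
    - {"x":0,"y":0,"z":0,"ax":0,"ay":0,"az":0,"hand":15}
    - {"x":0,"y":0,"z":0,"ax":0,"ay":0,"az":0,"hand":15}
    - {"x":0,"y":0,"z":0,"ax":0,"ay":0,"az":0,"hand":15}

```text
clock: 24.15
eef_pos: [433.8, 197.2, 52.8]
tcp_rot: [3.14, -0.001, 1.479]
contact_force: [-1.3, -0.7, 6.5]
opening: 0.242
grasp_force: 48.6
```

Emit:
drive_tool:
  plan:
    - {"x":0,"y":0,"z":-0.8,"ax":0,"ay":0,"az":0,"hand":15}
    - {"x":0,"y":0,"z":-1.7,"ax":0,"ay":0,"az":0,"hand":15}
    - {"x":0,"y":0,"z":-2.6,"ax":0,"ay":0,"az":0,"hand":15}
    - {"x":0,"y":0,"z":-3.6,"ax":0,"ay":0,"az":0,"hand":15}
    - {"x":0,"y":0,"z":-4.2,"ax":0,"ay":0,"az":0,"hand":15}
    - {"x":0,"y":0,"z":-4.2,"ax":0,"ay":0,"az":0,"hand":15}
    - {"x":0,"y":0,"z":-4.2,"ax":0,"ay":0,"az":0,"hand":15}

```text
clock: 24.85
eef_pos: [432.9, 196.8, 261.8]
tcp_rot: [3.14, -0.001, 1.479]
contact_force: [-0.6, -0.3, -3.9]
opening: 0.243
grasp_force: 50.6
```

Run:
```python
from h import *
move([(390,-30,260,85,0),(546,-339,220,85,0),(546,-339,220,65,0)])
```

```text
at [432.9 196.8 261.8] [ 1.799e+02 -1.000e-01  8.470e+01] F [-0.6 -0.3 -3.9] open 0.243 t 24.9 q6 0.52
(390, -30, 260, 85, 0) -> xyz [-4.595 -0.438  0.031] a [ 0.01 -0.01 -0.05]
(546, -339, 220, 85, 0) -> xyz [-10.463   3.236   0.831] a [ 0.01 -0.01 -0.05]
(546, -339, 220, 65, 0) -> xyz [-10.463   3.236   0.831] a [ 0.01 -0.01  3.29]
```

Emit:
drive_tool:
  plan:
    - {"x":-0.9,"y":-0.09,"z":0,"ax":0,"ay":0,"az":0,"hand":15}
    - {"x":-1.8,"y":-0.18,"z":0,"ax":0,"ay":0,"az":0,"hand":15}
    - {"x":-2.7,"y":-0.26,"z":0,"ax":0,"ay":0,"az":0,"hand":15}
    - {"x":-3.6,"y":-0.35,"z":0,"ax":0,"ay":0,"az":0,"hand":15}
    - {"x":-4.6,"y":-0.4,"z":0,"ax":0,"ay":0,"az":0,"hand":15}
    - {"x":-5.4,"y":0.1,"z":0,"ax":0,"ay":0,"az":0.5,"hand":15}
    - {"x":-6.2,"y":0.6,"z":0,"ax":0,"ay":0,"az":1,"hand":15}
    - {"x":-7.0,"y":1.1,"z":0,"ax":0,"ay":0,"az":1.5,"hand":15}

```text
clock: 25.65
eef_pos: [454.8, -158.3, 259.3]
tcp_rot: [-3.139, -0.001, 1.319]
contact_force: [1.1, 0.4, -2.8]
opening: 0.241
grasp_force: 50.7
```

Run:
```python
from h import *
move([(546,-339,220,66,0)])
```

```text
at [ 454.8 -158.3  259.3] [-179.8   -0.    75.6] F [ 1.1  0.4 -2.8] open 0.241 t 25.6 q6 -0.09
(546, -339, 220, 66, 0) -> xyz [-3.045  2.67   0.777] a [-0.03 -0.01  1.59]
```

Emit:
drive_tool:
  plan:
    - {"x":-0.6,"y":0.53,"z":0,"ax":0,"ay":0,"az":0.3,"hand":15}
    - {"x":-1.2,"y":1.07,"z":0,"ax":0,"ay":0,"az":0.6,"hand":15}
    - {"x":-1.8,"y":1.6,"z":0,"ax":0,"ay":0,"az":0.9,"hand":15}
    - {"x":-2.4,"y":2.14,"z":0.4,"ax":0,"ay":0,"az":1.2,"hand":15}
    - {"x":-2.95,"y":2.67,"z":1,"ax":0,"ay":0,"az":1.6,"hand":15}
    - {"x":-2.95,"y":2.67,"z":1.8,"ax":0,"ay":0,"az":1.6,"hand":15}
    - {"x":-2.95,"y":2.67,"z":2.2,"ax":0,"ay":0,"az":1.6,"hand":15}
    - {"x":-2.95,"y":2.67,"z":2.2,"ax":0,"ay":0,"az":1.6,"hand":15}

```text
clock: 26.45
eef_pos: [545.1, -330.6, 145.0]
tcp_rot: [-3.131, -0.002, 1.154]
contact_force: [-0.5, 0.7, -4.3]
opening: 0.242
grasp_force: 50.7
```

Run:
```python
from h import *
move([(546,-339,z,66,0) for z in (70,58)])
cv2.imwrite("pics/s6.png",np.hstack([cv2.resize(imaging.grab_frame("scene")[:,:,::-1][60:340,250:510],None,fx=1.5,fy=1.5),cv2.resize(imaging.grab_frame("wrist")[:,:,::-1],(400,420))]))
```

```text
at [ 545.1 -330.6  145. ] [-1.794e+02 -1.000e-01  6.610e+01] F [-0.5  0.7 -4.3] open 0.242 t 26.4 q6 -0.13
(546, -339, 70, 66, 0) -> xyz [-0.149  0.101  1.5  ] a [-0.1  -0.02  0.02]
(546, -339, 58, 66, 0) -> xyz [-0.15   0.104  1.74 ] a [-0.1  -0.02  0.02]
```

View pics/s6.png

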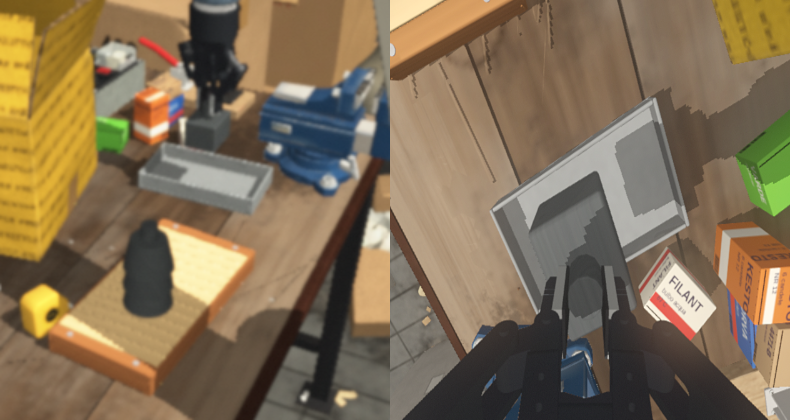

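The nested stack of three stands upright on the panel (148,270); the block hangs over the tray. Lower in stages.

Emit:
drive_tool:
  plan:
    - {"x":-0.08,"y":0.05,"z":0.3,"ax":0,"ay":0,"az":0,"hand":15}
    - {"x":-0.1,"y":0.05,"z":0.9,"ax":0,"ay":0,"az":0,"hand":15}
    - {"x":-0.1,"y":0.05,"z":0.9,"ax":0,"ay":0,"az":0,"hand":15}
    - {"x":-0.1,"y":0.05,"z":0.9,"ax":0,"ay":0,"az":0,"hand":15}
    - {"x":-0.1,"y":0.05,"z":0.9,"ax":0,"ay":0,"az":0,"hand":15}

```text
clock: 27.05
eef_pos: [549.9, -338.6, 107.8]
tcp_rot: [3.139, -0.0, 1.154]
contact_force: [-0.1, 0.2, -3.7]
opening: 0.24
grasp_force: 50.8
```

Emit:
drive_tool:
  plan:
    - {"x":0,"y":0,"z":0.4,"ax":0,"ay":0,"az":0,"hand":15}
    - {"x":0,"y":0,"z":0.7,"ax":0,"ay":0,"az":0,"hand":15}
    - {"x":0,"y":0,"z":0.9,"ax":0,"ay":0,"az":0,"hand":15}
    - {"x":0,"y":0,"z":0.97,"ax":0,"ay":0,"az":0,"hand":15}
    - {"x":0,"y":0,"z":1.0,"ax":0,"ay":0,"az":0,"hand":15}
    - {"x":0,"y":0,"z":1.0,"ax":0,"ay":0,"az":0,"hand":15}

```text
clock: 27.65
eef_pos: [548.8, -337.4, 57.3]
tcp_rot: [-3.14, -0.001, 1.154]
contact_force: [-3.1, 4.4, 4.3]
opening: 0.244
grasp_force: 51.5
```

Contact with the tray floor; release and rise.

Emit:
drive_tool:
  plan:
    - {"x":0,"y":0,"z":0.01,"ax":0,"ay":0,"az":0,"hand":50}
    - {"x":0,"y":0,"z":0.01,"ax":0,"ay":0,"az":0,"hand":50}
    - {"x":0,"y":0,"z":0.01,"ax":0,"ay":0,"az":0,"hand":50}
    - {"x":0,"y":0,"z":-0.4,"ax":0,"ay":0,"az":0,"hand":50}
    - {"x":0,"y":0,"z":-1.3,"ax":0,"ay":0,"az":0,"hand":50}
    - {"x":0,"y":0,"z":-2.2,"ax":0,"ay":0,"az":0,"hand":50}
    - {"x":0,"y":0,"z":-3,"ax":0,"ay":0,"az":0,"hand":50}
    - {"x":0,"y":0,"z":-3.4,"ax":0,"ay":0,"az":0,"hand":50}

```text
clock: 28.45
eef_pos: [550.5, -339.1, 230.8]
tcp_rot: [3.136, 0.001, 1.154]
contact_force: [0.2, 0.2, 0.7]
opening: 0.588
grasp_force: 0.0
```

Emit:
drive_tool:
  plan:
    - {"x":-0.9,"y":-0.4,"z":0,"ax":0,"ay":0,"az":0,"hand":50}
    - {"x":-1.8,"y":-0.8,"z":0,"ax":0,"ay":0,"az":0,"hand":50}
    - {"x":-2.5,"y":-1.6,"z":0,"ax":0,"ay":0,"az":0,"hand":50}
    - {"x":-2.5,"y":-1.6,"z":0,"ax":0,"ay":0,"az":0,"hand":50}
    - {"x":-2.5,"y":-1.6,"z":0,"ax":0,"ay":0,"az":0,"hand":50}

```text
clock: 28.95
eef_pos: [424.4, -420.8, 226.7]
tcp_rot: [3.141, -0.0, 1.152]
contact_force: [0.3, -0.0, 0.9]
opening: 0.586
grasp_force: 0.0
```

Run:
```python
from h import *
move([])
cv2.imwrite("pics/s7.png",np.hstack([cv2.resize(imaging.grab_frame("scene")[:,:,::-1][100:420,180:460],(400,457)),cv2.resize(imaging.grab_frame("top")[:,:,::-1][180:345,140:535],(400,167)).copy() if 0 else cv2.copyMakeBorder(cv2.resize(imaging.grab_frame("top")[:,:,::-1][130:350,240:540],(400,293)),0,164,0,0,0)]))
```

```text
at [ 424.4 -420.8  226.7] [179.9  -0.   66. ] F [ 0.3 -0.   0.9] open 0.586 t 28.9 q6 -0.37
```

View pics/s7.png

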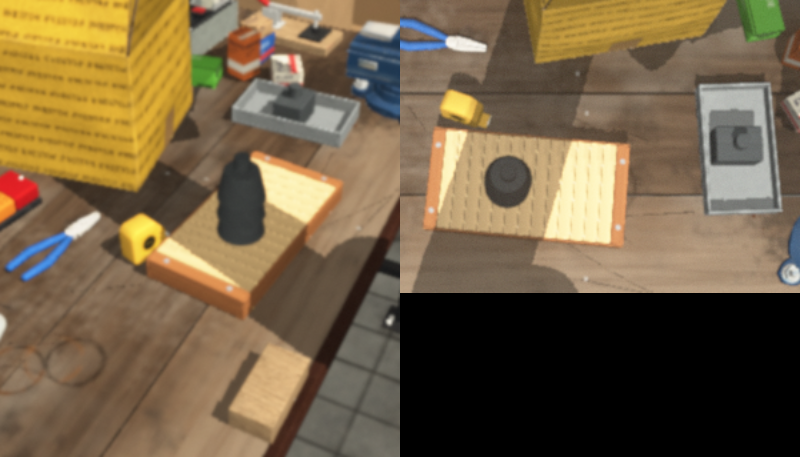

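Three bells stand nested on the panel at (508,180), and the block is upright in the tray at (738,143). The bystanders haven't moved.

```bash
python3 -c "
from rig import r
print(r.sign_off())"
```

```text
the job is handed in; nothing more can be done
None
```

I found the rib under the slats at y ≈ +20 and +40 mm, stacked the three bells nested and upright over it at y ≈ +30 mm, stood the one block weight upright in the tray, left the bystanders alone, and handed the job in after about 29 s on the robot's clock.

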